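# Make up two sampling kits

## Task

Make up the two sampling kits from the stock standing in the middle of the bench, each item upright on the floor of the pocket cut for it. The long tray gets a tube in its smallest pocket, the tip box in its oblong middle pocket and the large amber bottle in the pocket at the other end; the short tray gets the large white jar in its big pocket and the other tube in its small one. Leave the small amber bottle and the small white jar standing where they are.

Things in the scene. Friction and masses are not known exactly. Their poses are not given: they have to be found in the camera images.
- long_tray: (sizes in mm) grey moulded tray fixed to the bench, 202 (x) by 88 (y), 16 high, with three rectangular pockets 12 deep (pocket floor 4 above the bench). Origin: centre of its underside; x along its length, z up. Pocket centres on its long centre line: tube pocket 45 x 45 at x = -68.5; tip box pocket 56 (x) by 72 (y) at x = -6; bottle pocket 57 x 57 at x = +62.5
- short_tray: (sizes in mm) grey moulded tray fixed to the bench, 142 (x) by 88 (y), 16 high, with two square pockets 12 deep (pocket floor 4 above the bench). Origin: centre of its underside; x along its length, z up. Pocket centres on its long centre line: jar pocket 65 x 65 at x = -28.5; tube pocket 45 x 45 at x = +38.5
- bottle_mid (a point): (mm) large amber glass bottle, round, paper band, white cap; body 40 dia up to 50 high, cap 25 dia, 78 high in all, standing loose. Point: on its axis, half-way up (39 above its foot), where the body is still 40 dia; z up. 0.14 kg
- jar_mid (a point): (mm) large white jar, round, white lid; 48 dia at the lid (46 below), 62 high, standing loose. Point: centre, half-way up (31 above its foot); z up. 0.12 kg
- tube1_mid (a point): (mm) round frosted clear tube with grey graduation rings and a grey screw cap, 29 dia at the cap (28 below), 80 high, flat foot, standing loose; one of two alike that may be swapped. Point: centre, half-way up (40 above its foot); z up its axis. 0.05 kg
- tube2_mid (a point): (mm) round frosted clear tube with grey graduation rings and a grey screw cap, 29 dia at the cap (28 below), 80 high, flat foot, standing loose; one of two alike that may be swapped. Point: centre, half-way up (40 above its foot); z up its axis. 0.05 kg
- tipbox_mid (a point): (mm) closed pipette tip box, white with grey lid, 56 (its x) by 40 (its y), 62 high, standing loose. Point: centre, half-way up (31 above its foot); z up. It drops into its pocket with its long side across the tray (along the tray's y), either way round. 0.09 kg
- small_bottle_mid (a point): (mm) small amber bottle, 28 dia, 50 high, standing loose among the stock, not wanted: to be left alone. Point: centre, 25 above its foot
- small_jar_mid (a point): (mm) small white jar, 36 dia, only 32 high, standing loose among the stock, not wanted: to be left alone. Point: centre, 16 above its foot
- microrack: (mm) small blue rack of orange-capped microtubes, 60 (x) by 44 (y), 38 high, fixed among the stock: only an obstacle, as is a flat white timer 56 by 50, 16 high, fixed there too. Origin: centre of its underside
There are look-alikes about, which are no part of the job. Leave any pink or turquoise look-alike of the part that bears tube2_mid alone.

How it is judged:
At the end, for the whole second after the job is handed in: Both kits complete: each item in its own pocket, centre within 13 mm of the pocket's centre along each tray axis, foot within 5 mm of the pocket floor, within 0.15 rad of upright, at rest; the small bottle and small jar upright and within 20 mm of where they started (x of bottle_mid in the frame of long_tray between 0.0495 and 0.0755 m and y of bottle_mid in the frame of long_tray between -0.013 and 0.013 m and z of bottle_mid in the frame of long_tray between 0.038 and 0.048 m and angle between each of bottle_mid, tipbox_mid, jar_mid, small_bottle_mid, small_jar_mid's own z axis and vertical below 0.15 rad and linear speed of each of bottle, tipbox, jar below 0.02 m/s and x of tipbox_mid in the frame of long_tray between -0.019 and 0.007 m and y of tipbox_mid in the frame of long_tray between -0.013 and 0.013 m and z of tipbox_mid in the frame of long_tray between 0.03 and 0.04 m and x of jar_mid in the frame of short_tray between -0.0415 and -0.0155 m and y of jar_mid in the frame of short_tray between -0.013 and 0.013 m and z of jar_mid in the frame of short_tray between 0.03 and 0.04 m and (((x of tube1_mid in the frame of long_tray between -0.0815 and -0.0555 m and y of tube1_mid in the frame of long_tray between -0.013 and 0.013 m and z of tube1_mid in the frame of long_tray between 0.039 and 0.049 m and angle between tube1_mid's own z axis and vertical below 0.15 rad and linear speed of tube1 below 0.02 m/s) and (x of tube2_mid in the frame of short_tray between 0.0255 and 0.0515 m and y of tube2_mid in the frame of short_tray between -0.013 and 0.013 m and z of tube2_mid in the frame of short_tray between 0.039 and 0.049 m and angle between tube2_mid's own z axis and vertical below 0.15 rad and linear speed of tube2 below 0.02 m/s)) or ((x of tube2_mid in the frame of long_tray between -0.0815 and -0.0555 m and y of tube2_mid in the frame of long_tray between -0.013 and 0.013 m and z of tube2_mid in the frame of long_tray between 0.039 and 0.049 m and angle between tube2_mid's own z axis and vertical below 0.15 rad and linear speed of tube2 below 0.02 m/s) and (x of tube1_mid in the frame of short_tray between 0.0255 and 0.0515 m and y of tube1_mid in the frame of short_tray between -0.013 and 0.013 m and z of tube1_mid in the frame of short_tray between 0.039 and 0.049 m and angle between tube1_mid's own z axis and vertical below 0.15 rad and linear speed of tube1 below 0.02 m/s))) and distance of each of small_bottle_mid, small_jar_mid from where it was at the start of the episode below 0.02 m); the robot touches nothing.
It fails at once if a spare (small bottle or small jar) is shifted by more than 40 mm (distance of any of small_bottle_mid, small_jar_mid from where it was at the start of the episode above 0.04 m).
It also fails if it takes over 134 s, if anything falls off the work surface, if the arm or the gripper's body presses on something with over 40 N, if the wrist force passes 120 N, or if a joint passes its speed limit or range.

## Robot

A 6-joint arm with a two-finger parallel gripper is mounted at the origin on the work surface. World frame = base frame: x ahead of the robot, y to its left, z up, the work surface at z = 0. Lengths are in m, angles in rad, forces in N, time in s.
With the tool pointing down it reaches from about 0.3 to 0.825 m from the base axis. Payload 5.4 kg.
Tool frame: the origin (TCP) lies on the centre line of the jaws, within the pads' length; the fingertips stand ahead of it and the grasp point (between the pads) lies 6 mm ahead of it (manip.tcp_to_tips is the z of the fingertips in the tool frame, in m); z points along the fingers, y is the line along which they close (so a half turn about z gives the same grasp; the last joint's range is limited). The gripper opens to 92 mm and grips with 3 to 60 N. Pads are 20 mm wide; open, the fingers measure 128 mm over their backs; the gripper's body (75 mm by 189 mm) begins 69 mm behind the grasp point.
Start: joints at [-1.385, 0.158, 1.597, -0, 1.386, -0.21], TCP at [0.222, -0.531, 0.24] pointing down, gripper open.
Joint ranges: [-2.91, 2.91], [-0.94, 2.29], [0.18, 2.7], [-1.29, 4.43], [0.17, 2.64], [-3, 3]. Speed limits (rad/s): [2.57, 2.57, 3.14, 3.14, 3.14, 3.14].

## Interface

Orientations are given as a unit quaternion [x, y, z, w].
In Python, from rig import manip, eyes, workorder gives the robot as it stands.
- The arm moves only by the shell command python3 -m jog 'ROWS' [FORCE]. ROWS is text: rows parted by semicolons, each of 7 numbers parted by spaces: the turn, a rotation vector about the tool's x, y, z in rad, then the shift along the tool's x, y, z in cm, then the opening, from 0 (shut) to 1 (fully open). In form: wx wy wz tx ty tz claw; .... A call has 1 to 20 rows; each row shifts and turns the commanded pose from where the row before left it, along the tool's axes as they then stand; what a row does not reach is not made up. A row lasts 1/8 s, in which the tool goes at most 62.5 mm and 10.7 degrees, less where a joint would pass 70% of its speed; a pose out of reach is approached as far as the arm can. A call is refused whole if a number of a shift passes 6.25 or a number of a turn 0.188, either way. A call with a gripper value outside its range is refused whole. The fingers move at their own pace and stop on an object; FORCE is the grip in N (left out, the last holds). Time passes only in rows, so rows that do not move let the fingers close. It gives the time, the measured TCP pose, the force, the opening and the grip force at its end, in the units of the state.
- manip.observe(): the state, without advancing time (a new reading comes with each control period).
- eyes.read_camera(name): name is "scene" or "top"; returns the picture (480x640x3 uint8, blue, green, red); there is no depth.
- eyes.camera_model(name): a dict with "fov_y" (degrees; the focal length in pixels is half the picture's height over the tangent of half this angle, whatever the lens; pixels are square), "cx", "cy" (the principal point, pixels), "rvec" (rotation vector, rad) and "tvec" (3), from world to camera coordinates, as OpenCV has them. Camera axes: x right, y down, z forward; pixel columns grow to the right and rows downward; lengths in m; the calibration is good to about 2 mm. A picture is of the moment at which its call begins. camera_model takes no time and is no camera call.
- workorder.close_job(): hands the job in; it is judged then, once.
The state is a dict: "time_s": time; "joint_positions": joint angles; "joint_vel": joint speeds; "joint_efforts": joint torques, N m; "ee_pos": TCP position; "ee_rot": TCP orientation; "ft_force": force on the tool from outside, world axes, zero at the start; "ft_torque": the same for the moment, N m; "finger_gap": finger opening in m; "gripper_force": force on a finger pad.
Only numpy, scipy, OpenCV 4.12 (cv2) and the standard library are available. Lean on these libraries where they do the work, as an engineer would, in place of code of your own. Each camera call takes 0.05 s, during which the arm holds its last target. There are 200 camera calls.

## Working session

There is one attempt and no reset: what is moved stays moved. The work goes in short steps, Python scripts to look and compute and a shell command to move; the robot and the scene stay as the last step left them, time stands still between calls to the robot, and variables do not carry over. Pictures are saved under pics/ and viewed, at most 14 in all, crops included, and the job is handed in when it is done.

```bash
mkdir -p pics; ls
python3 - <<'E'
from rig import manip, eyes
import cv2
for n in("scene","top"):
    cv2.imwrite(f"pics/{n}0.png",eyes.read_camera(n)); print(eyes.camera_model(n))
print(manip.observe(), manip.tcp_to_tips)
E
```

```text
pics
{'fov_y': 53.70705837395054, 'cx': 317.905180427844, 'cy': 238.83865728144443, 'rvec': array([ 1.41992578,  2.0360583 , -0.96374782]), 'tvec': array([ 0.18167961, -0.28932111,  1.31890216])}
{'fov_y': 55.339673377571536, 'cx': 320.6929370854951, 'cy': 248.84627339258802, 'rvec': array([ 2.18196804, -2.1543674 ,  0.16730503]), 'tvec': array([-0.0218986 ,  0.55581658,  0.9328006 ])}
{'time_s': 0.1, 'joint_positions': array([-1.38512288e+00,  1.58965227e-01,  1.59811429e+00,  6.35135062e-07,
        1.38619074e+00, -2.10101166e-01]), 'joint_vel': array([-0.00011474, -0.00265302, -0.00202797,  0.00093182,  0.00150456,
       -0.0005942 ]), 'joint_efforts': array([ 6.20441679e-04, -3.86502993e+01, -3.22960246e+01,  7.03532947e-02,
        3.39320221e-02, -3.75192212e-05]), 'ee_pos': array([ 0.22155661, -0.53003179,  0.23872503]), 'ee_rot': array([ 9.80483785e-01,  1.96598180e-01,  1.05568710e-05, -8.38736838e-04]), 'ft_force': array([ 0.04686699,  0.37234124, -0.20291959]), 'ft_torque': array([0.00660197, 0.00318984, 0.00400353]), 'gripper_force': 0.0, 'finger_gap': 0.09176568412319883} 0.025
```

View pics/scene0.png

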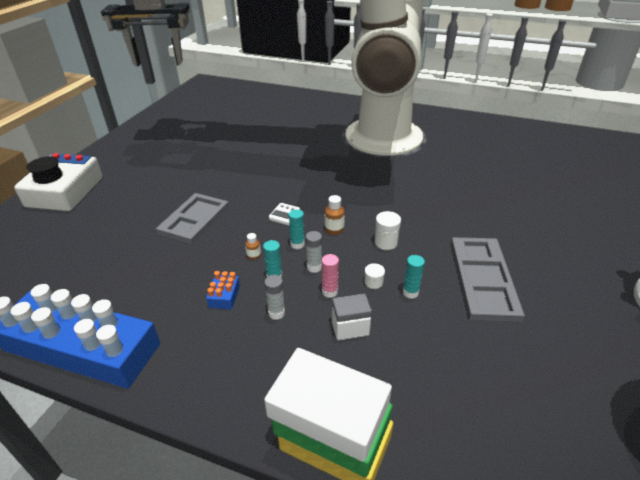

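View pics/top0.png

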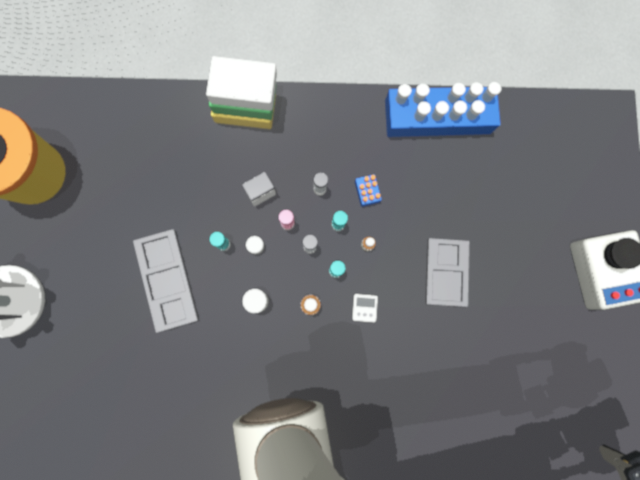

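The scene view shows the stock in the middle (px 210–430, 190–340), the long tray at the right (485,277) and the short tray at the left (193,215). The top view shows the long tray at (165,280), the short tray at (448,272), the jar at (255,301) and the bottle at (310,305). The grey tubes are at (310,243) and (321,182), and the tip box is at (259,189). I'll enlarge both for accurate pixels.

Run:
```python
import cv2
def crop(n,x0,y0,w,h,s,out):
    im=cv2.imread(f"pics/{n}0.png")[y0:y0+h,x0:x0+w]
    im=cv2.resize(im,None,fx=s,fy=s,interpolation=cv2.INTER_CUBIC)
    for x in range((x0+19)//20*20,x0+w,20):
        X=int((x-x0+.5)*s); cv2.line(im,(X,0),(X,6),(0,255,255),1); cv2.putText(im,str(x),(X-10,16),0,.35,(0,255,255),1)
    for y in range((y0+19)//20*20,y0+h,20):
        Y=int((y-y0+.5)*s); cv2.line(im,(0,Y),(6,Y),(0,255,255),1); cv2.putText(im,str(y),(8,Y+4),0,.35,(0,255,255),1)
    cv2.imwrite(out,im)
crop("top",205,160,180,165,3.6,"pics/t1.png".replace("t1","t1"))
t=cv2.imread("pics/t1.png"); print(t.shape)
a=cv2.imread("pics/top0.png")
crop("top",125,220,80,120,4.8,"pics/a.png"); crop("top",415,220,65,100,4.8,"pics/b.png")
import numpy as np
A=cv2.imread("pics/a.png");B=cv2.imread("pics/b.png"); B=cv2.copyMakeBorder(B,0,A.shape[0]-B.shape[0],10,0,0)
cv2.imwrite("pics/trays.png",np.hstack([A,B]))
crop("scene",230,185,210,160,3.7,"pics/s1.png")
```

```text
(594, 648, 3)
```

View pics/t1.png

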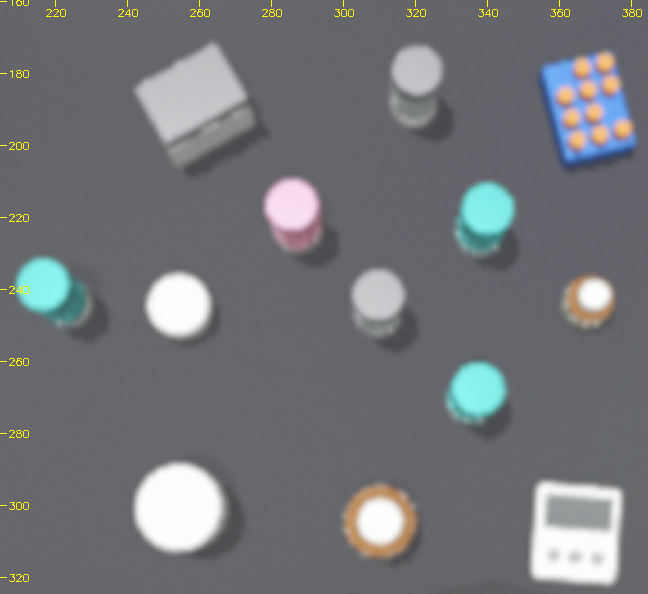

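View pics/trays.png

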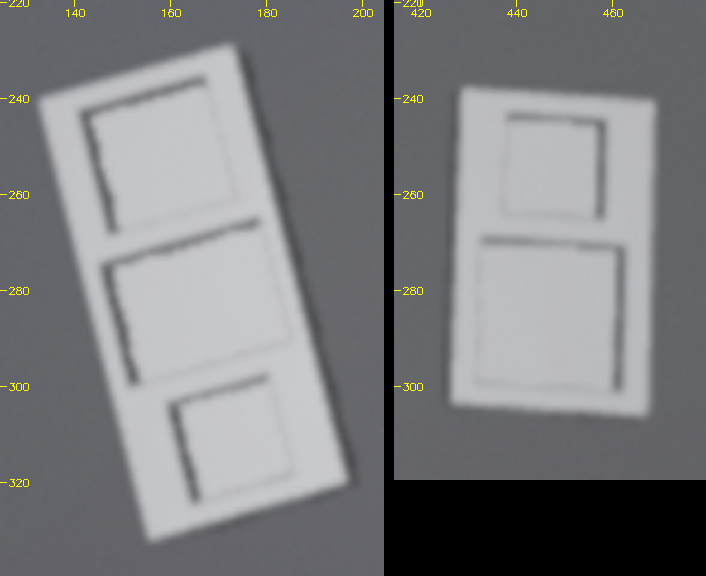

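View pics/s1.png

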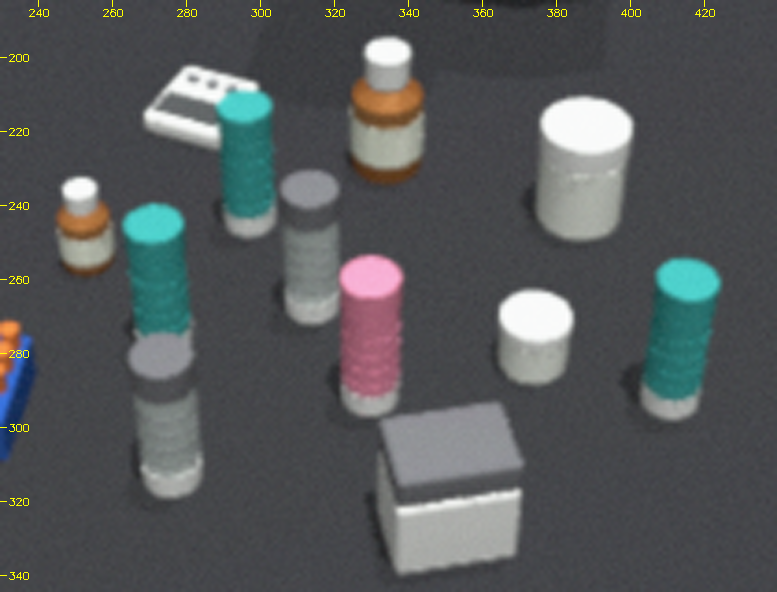

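The crops give zoomed pixels for every cap, the tip box corners and the tray corners. The big bottle pocket and the short tray's tube pocket both lie at the +x (image-up) ends. Next I'll turn these into positions and check them against the scene view.

```bash
cat > h.py <<'E'
import numpy as np, cv2
from rig import manip, eyes
def ray(n,p,z):
    m=eyes.camera_model(n); f=240/np.tan(np.radians(m['fov_y']/2)); R=cv2.Rodrigues(m['rvec'])[0]; t=m['tvec']
    p=np.atleast_2d(p).astype(float); d=np.c_[(p[:,0]-m['cx'])/f,(p[:,1]-m['cy'])/f,np.ones(len(p))]@R; c=-R.T@t
    return (c+d*((z-c[2])/d[:,2])[:,None])[:,:2]
def pix(n,P):
    m=eyes.camera_model(n); f=240/np.tan(np.radians(m['fov_y']/2))
    return cv2.projectPoints(np.atleast_2d(P).astype(float),m['rvec'],m['tvec'],np.array([[f,0,m['cx']],[0,f,m['cy']],[0,0,1.]]),None)[0][:,0]
E
python3 - <<'E'
from h import *
np.set_printoptions(precision=4,suppress=True)
T=lambda *q:np.array(q)/3.6+[204.5,159.5]
S=lambda *q:np.array(q)/3.7+[229.5,184.5]
for n,q,z,s in [("jar",(178.5,507.5),.062,(586,128)),("bottle",(380,521),.078,(388,50)),("tubeA",(417,70),.08,(161,356)),("tubeB",(378.5,295),.08,(309,189)),
 ("pink",(292,205),.08,(371,277)),("tealL",(43,285),.08,(687,280)),("tealR",(487,209),.08,(154,223)),("tealB",(478,389),.08,(245,106)),("sjar",(178.5,305),.032,(536,315)),("sbot",(595,296),.05,(80,189)),("timer",(577,533),.016,(205,95))]:
    print(n,ray("top",T(q),z)[0],ray("scene",S(s),z)[0])
b=ray("top",T((135,92),(215,42),(247,97),(168,144)),.062)
b2=ray("scene",S((380,420),(500,403),(523,467),(401,486)),.062)
rk=ray("top",T((543,68),(608,52),(636,143),(566,163)),.038)
A=ray("top",np.array([(39,98),(234,43),(350,484),(150,541)])/4.8+[124.5,219.5],.016)
B=ray("top",(np.array([(461,87),(656,100),(649,416),(450,404)])-[394,0])/4.8+[414.5,219.5],.016)
for n,c in(("box",b),("boxscene",b2),("rack",rk),("long",A),("short",B)):
    print(n,c.mean(0),[round(float(x),4) for x in np.linalg.norm(c-np.roll(c,-1,0),axis=1)],
     "ang",np.degrees([np.arctan2(*(v[::-1])) for v in (c[0]-c[3]+c[1]-c[2],)]))
for n,c,xs in(("long",A,(-.0685,-.006,.0625)),("short",B,(-.0285,.0385))):
    u=(c[0]-c[3]+c[1]-c[2]);u/=np.linalg.norm(u)
    for x in xs: print(n,x,c.mean(0)+x*u)
E
```

```text
jar [0.4456 0.1193] [0.4517 0.1214]
bottle [0.4392 0.0063] [0.4408 0.0074]
tubeA [ 0.6954 -0.0113] [ 0.698  -0.0094]
tubeB [0.5651 0.0089] [0.5683 0.0105]
pink [0.6157 0.0584] [0.6183 0.0602]
tealL [0.568  0.1963] [0.5712 0.1972]
tealR [ 0.6152 -0.0519] [ 0.6172 -0.0502]
tealB [ 0.513  -0.0474] [ 0.5161 -0.0451]
sjar [0.5643 0.1263] [0.5672 0.1279]
sbot [ 0.5707 -0.1171] [ 0.5743 -0.1147]
timer [ 0.4339 -0.1106] [ 0.4357 -0.1069]
box [0.684  0.1189] [0.0548, 0.0378, 0.0532, 0.0364] ang [32.0039]
boxscene [0.6879 0.1213] [0.0538, 0.0379, 0.0529, 0.0385] ang [-148.2568]
rack [ 0.687 -0.115] [0.0405, 0.058, 0.0438, 0.0595] ang [14.9786]
long [0.4879 0.3149] [0.0888, 0.204, 0.089, 0.203] ang [17.1978]
short [ 0.5129 -0.2909] [0.0893, 0.143, 0.0895, 0.1433] ang [-3.0367]
long -0.0685 [0.4224 0.2946]
long -0.006 [0.4821 0.3131]
long 0.0625 [0.5476 0.3334]
short -0.0285 [ 0.4844 -0.2894]
short 0.0385 [ 0.5513 -0.2929]
```

```bash
cat > go.py <<'E'
import sys; from h import *
# go.py yaw_deg x y z ... : turn wz to apply first, then shifts (cm) in tool axes at that yaw, waypoint to waypoint (horizontal, TCP z)
a=[float(v) for v in sys.argv[1:]]; s=manip.observe(); x,y,z,w=s['ee_rot']
R=cv2.Rodrigues(np.zeros(3))[0]; from scipy.spatial.transform import Rotation as Ro
M=Ro.from_quat(s['ee_rot']).as_matrix(); cur=np.arctan2(M[1,0],M[0,0]); p=s['ee_pos']; yaw=np.radians(a[0])
print('t',round(s['time_s'],2),'p',p.round(4),'yaw',round(np.degrees(cur),2),'tilt',np.round(M[:2,2],4),'gap',round(s['finger_gap'],4),'gf',round(s['gripper_force'],1),'F',s['ft_force'].round(1))
print('wz',round(cur-yaw,3))
for i in range(1,len(a),3):
    q=np.array(a[i:i+3]); d=(q-p)*100; print('shift', round(d[0]*np.cos(yaw)+d[1]*np.sin(yaw),2), round(d[0]*np.sin(yaw)-d[1]*np.cos(yaw),2), round(-d[2],2)); p=q
E
python3 go.py -3 .448 .12 .2 .448 .12 .046
```

```text
t 0.1 p [ 0.2216 -0.53    0.2387] yaw 22.68 tilt [-0.0003  0.0016] gap 0.0918 gf 0.0 F [ 0.   0.4 -0.2]
wz 0.448
shift 19.21 -66.1 3.87
shift 0.0 -0.0 15.4
```

```bash
python3 -m jog '0 0 .15 0 0 0 .87; 0 0 .15 0 0 0 .87; 0 0 .148 0 0 0 .87; 0 0 0 1.37 -4.72 .28 .87; 0 0 0 1.37 -4.72 .28 .87; 0 0 0 1.37 -4.72 .28 .87; 0 0 0 1.37 -4.72 .28 .87; 0 0 0 1.37 -4.72 .28 .87; 0 0 0 1.37 -4.72 .28 .87; 0 0 0 1.37 -4.72 .28 .87; 0 0 0 1.37 -4.72 .28 .87; 0 0 0 1.37 -4.72 .28 .87; 0 0 0 1.37 -4.72 .28 .87; 0 0 0 1.37 -4.72 .28 .87; 0 0 0 1.37 -4.72 .28 .87; 0 0 0 1.37 -4.72 .28 .87; 0 0 0 1.37 -4.72 .28 .87; 0 0 0 0 0 0 .87' 15; python3 go.py -3 .448 .12 .2 .448 .12 .046
```

```text
time_s: 2.35
ee_pos: [0.4474, 0.1218, 0.1997]
ee_rot: [1.0, -0.024, -0.001, -0.0]
ft_force: [-0.3, -0.6, 0.3]
finger_gap: 0.0798
gripper_force: 0.0
t 2.35 p [0.4474 0.1218 0.1997] yaw -2.72 tilt [-0.0015  0.0004] gap 0.0798 gf 0.0 F [-0.3 -0.6  0.3]
wz 0.005
shift 0.07 0.17 -0.03
shift 0.0 -0.0 15.4
```

```bash
python3 -m jog '0 0 0 .07 .17 4 .87; 0 0 0 0 0 4 .87; 0 0 0 0 0 4 .87; 0 0 0 0 0 2.4 .87; 0 0 0 0 0 1 .87; 0 0 0 0 0 0 .45; 0 0 0 0 0 0 .45; 0 0 0 0 0 0 .45; 0 0 0 0 0 0 .45; 0 0 0 0 0 0 .45; 0 0 0 0 0 0 .45; 0 0 0 0 0 -2 .45;0 0 0 0 0 -4 .45; 0 0 0 0 0 -4 .45; 0 0 0 0 0 -4 .45; 0 0 0 0 0 0 .45' 15; python3 go.py -3 .4855 -.2885 .186 .4855 -.2885 .05
```

```text
time_s: 4.35
ee_pos: [0.4504, 0.1176, 0.1894]
ee_rot: [1.0, -0.026, 0.003, -0.0]
ft_force: [0.5, -0.0, -0.3]
finger_gap: 0.0477
gripper_force: 15.0
t 4.35 p [0.4504 0.1176 0.1894] yaw -2.98 tilt [ 0.0067 -0.0001] gap 0.0477 gf 15.0 F [ 0.5 -0.  -0.3]
wz 0.0
shift 5.63 40.37 0.34
shift 0.0 -0.0 13.6
```

```bash
python3 -m jog '0 0 0 .62 4.48 .04 .45;0 0 0 .62 4.48 .04 .45;0 0 0 .62 4.48 .04 .45;0 0 0 .62 4.48 .04 .45;0 0 0 .62 4.48 .04 .45;0 0 0 .62 4.48 .04 .45;0 0 0 .62 4.48 .04 .45;0 0 0 .62 4.48 .04 .45;0 0 0 .62 4.48 .04 .45; 0 0 0 0 0 0 .45; 0 0 0 0 0 0 .45; 0 0 0 0 0 0 .45' 15; python3 go.py -3 .4855 -.2885 .186 .4855 -.2885 .05; python3 -c "
from h import *
cv2.imwrite('pics/c1.png',cv2.resize(eyes.read_camera('scene')[130:330,100:400],None,fx=2.6,fy=2.6))"
```

```text
time_s: 5.85
ee_pos: [0.4827, -0.2864, 0.182]
ee_rot: [1.0, -0.025, -0.001, -0.001]
ft_force: [0.6, -0.4, -0.6]
finger_gap: 0.0476
gripper_force: 15.0
t 5.85 p [ 0.4827 -0.2864  0.182 ] yaw -2.92 tilt [-0.0011  0.0013] gap 0.0476 gf 15.0 F [ 0.6 -0.4 -0.6]
wz 0.001
shift 0.29 0.19 -0.4
shift 0.0 -0.0 13.6
```

View pics/c1.png

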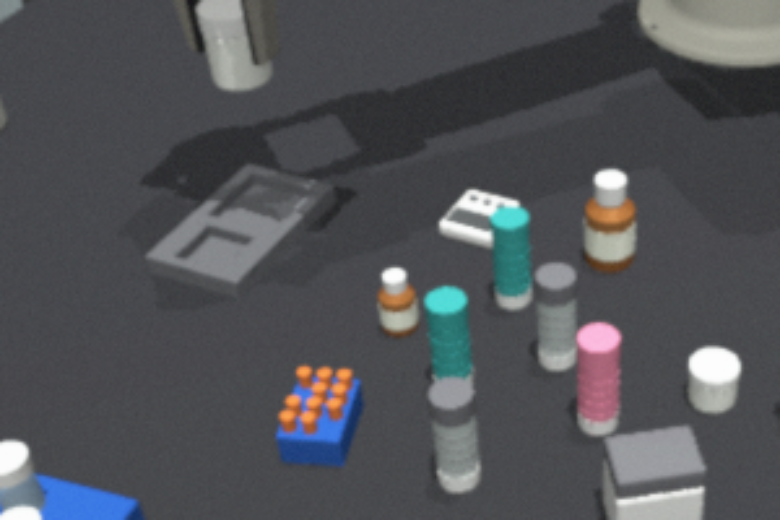

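The jar hangs upright in the jaws above the short tray (crop px 235,45). I'll lower it into its pocket.

```bash
python3 -m jog '0 0 0 .25 .17 4 .45;0 0 0 0 0 4 .45;0 0 0 0 0 2.5 .45;0 0 0 0 0 1.5 .45;0 0 0 0 0 0.6 .45;0 0 0 0 0 0.5 .45;0 0 0 0 0 0 .45;0 0 0 0 0 0 .45' 15; python3 go.py -3 .4855 -.2885 .05
```

```text
time_s: 6.9
ee_pos: [0.4858, -0.2902, 0.0526]
ee_rot: [1.0, -0.026, 0.001, 0.0]
ft_force: [-0.1, -0.7, -1.9]
finger_gap: 0.0478
gripper_force: 15.0
t 6.9 p [ 0.4858 -0.2902  0.0526] yaw -2.99 tilt [ 0.0011 -0.001 ] gap 0.0478 gf 15.0 F [-0.1 -0.7 -1.9]
wz 0.0
shift -0.04 -0.17 0.26
```

```bash
python3 -m jog '0 0 0 0 0 .15 .45;0 0 0 0 0 .1 .45;0 0 0 0 0 0 .45' 15; python3 go.py -3 .4855 -.2885 .05
```

```text
time_s: 7.28
ee_pos: [0.486, -0.2903, 0.0513]
ee_rot: [1.0, -0.026, 0.0, 0.0]
ft_force: [-3.8, 2.3, 10.1]
finger_gap: 0.0473
gripper_force: 15.0
t 7.28 p [ 0.486  -0.2903  0.0513] yaw -2.98 tilt [ 0.0007 -0.0008] gap 0.0473 gf 15.0 F [-3.8  2.3 10.1]
wz 0.0
shift -0.06 -0.18 0.13
```

```bash
python3 -m jog '0 0 0 0 0 0 .6;0 0 0 0 0 0 .75;0 0 0 0 0 0 .75;0 0 0 0 0 -3 .75;0 0 0 0 0 -5 .7;0 0 0 0 0 -5 .66;0 0 0 0 0 0 .66' 15; python3 go.py -3 .567 .01 .185 .567 .01 .046;  python3 -c "
from h import *
cv2.imwrite('pics/c2.png',cv2.resize(eyes.read_camera('scene')[150:270,120:320],None,fx=3.8,fy=3.8))"
```

```text
time_s: 8.15
ee_pos: [0.4877, -0.2919, 0.1843]
ee_rot: [1.0, -0.026, 0.004, 0.003]
ft_force: [-0.3, 0.4, -0.0]
finger_gap: 0.0607
gripper_force: 0.0
t 8.15 p [ 0.4877 -0.2919  0.1843] yaw -2.99 tilt [ 0.0071 -0.0066] gap 0.0607 gf 0.0 F [-0.3  0.4 -0. ]
wz 0.0
shift 6.34 -30.56 -0.07
shift 0.0 -0.0 13.9
```

View pics/c2.png

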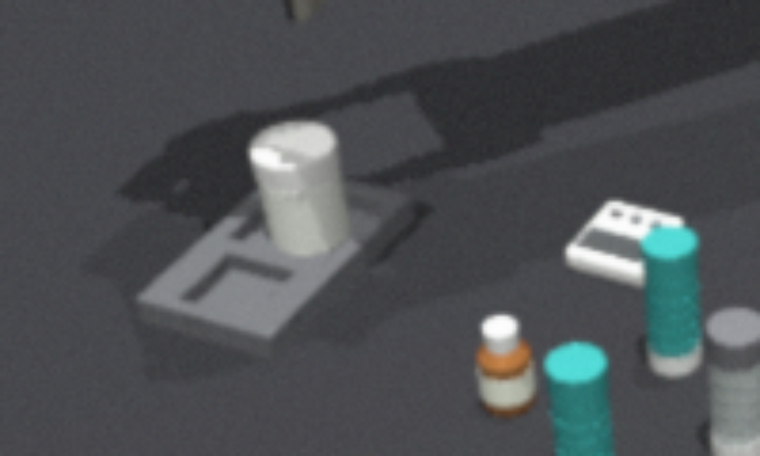

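The jar stands in the big pocket (crop px 300,190), maybe leaning slightly. I'll check that against the projection.

Run:
```python
from h import *
th=np.linspace(0,2*np.pi,60)
im=cv2.imread('pics/c2.png')
for z,r,c in((.066,.024,(0,255,0)),(.004,.023,(0,0,255)),(.05,.024,(255,0,0))):
    P=np.c_[.4855+r*np.cos(th),-.2885+r*np.sin(th),0*th+z]
    q=(pix('scene',P)-[120,150]+.5)*3.8; cv2.polylines(im,[q.astype(int)],True,c,1)
t=eyes.read_camera('top'); t=cv2.resize(t[225:320,410:490],None,fx=4.8,fy=4.8)
for z,r,c in((.066,.024,(0,200,0)),(.004,.023,(0,0,255))):
    q=(pix('top',np.c_[.4855+r*np.cos(th),-.2885+r*np.sin(th),0*th+z])-[410,225]+.5)*4.8; cv2.polylines(t,[q.astype(int)],True,c,1)
cv2.imwrite('pics/c3.png',np.hstack([im[:,:400],t]))
```

```text
(no output)
```

View pics/c3.png

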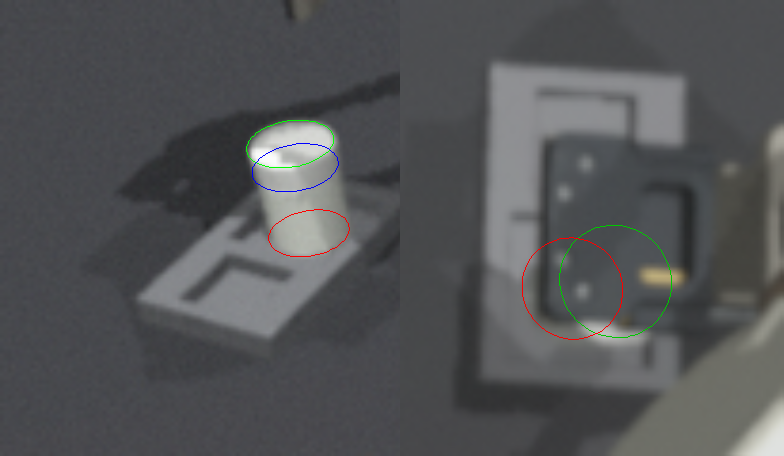

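The projected circles lie on the jar, so it is upright and on the pocket floor. Next I'll pick the near tube.

```bash
python3 -m jog '0 0 0 .9 -4.36 0 .66;0 0 0 .9 -4.36 0 .66;0 0 0 .9 -4.36 0 .66;0 0 0 .9 -4.36 0 .66;0 0 0 .9 -4.36 0 .66;0 0 0 .9 -4.36 0 .66;0 0 0 .9 -4.36 0 .66;0 0 0 0 0 0 .66;0 0 0 0 0 0 .66' 10; python3 go.py -3 .567 .01 .185 .567 .01 .047
```

```text
time_s: 9.38
ee_pos: [0.5632, 0.0114, 0.1776]
ee_rot: [1.0, -0.026, -0.002, 0.0]
ft_force: [0.7, 0.3, -1.1]
finger_gap: 0.0604
gripper_force: 0.0
t 9.38 p [0.5632 0.0114 0.1776] yaw -2.98 tilt [-0.0031  0.    ] gap 0.0604 gf 0.0 F [ 0.7  0.3 -1.1]
wz 0.0
shift 0.39 0.12 -0.74
shift 0.0 -0.0 13.8
```

```bash
python3 -m jog '0 0 0 .3 .1 4 .66;0 0 0 0 0 4 .66;0 0 0 0 0 3 .66;0 0 0 0 0 1.8 .66;0 0 0 0 0 0 .66;0 0 0 0 0 0 .66' 10; python3 go.py -3 .567 .01 .047
```

```text
time_s: 10.12
ee_pos: [0.5682, 0.01, 0.0526]
ee_rot: [1.0, -0.026, 0.001, 0.0]
ft_force: [0.9, 0.2, 0.2]
finger_gap: 0.0607
gripper_force: 0.0
t 10.12 p [0.5682 0.01   0.0526] yaw -3.02 tilt [ 0.0022 -0.0005] gap 0.0607 gf 0.0 F [0.9 0.2 0.2]
wz -0.0
shift -0.12 0.01 0.56
```

```bash
python3 -m jog '0 0 0 0 0 .5 .66;0 0 0 0 0 0 .25;0 0 0 0 0 0 .25;0 0 0 0 0 0 .25;0 0 0 0 0 0 .25;0 0 0 0 0 0 .25;0 0 0 0 0 0 .25' 12; python3 -m jog '0 0 0 0 0 -2 .25;0 0 0 0 0 -4 .25;0 0 0 0 0 -4 .25;0 0 0 0 0 -4 .25;0 0 0 0 0 0 .25;0 0 0 0 0 0 .25'; python3 go.py -3 .552 -.292 .187
```

```text
time_s: 11.0
ee_pos: [0.5673, 0.0106, 0.0464]
ee_rot: [1.0, -0.026, 0.0, -0.0]
ft_force: [0.1, 0.0, 0.1]
finger_gap: 0.0283
gripper_force: 12.0
time_s: 11.75
ee_pos: [0.5667, 0.0107, 0.186]
ee_rot: [1.0, -0.026, -0.0, -0.0]
ft_force: [0.2, -0.0, -0.5]
finger_gap: 0.0289
gripper_force: 12.0
t 11.75 p [0.5667 0.0107 0.186 ] yaw -2.99 tilt [-0.0007  0.0001] gap 0.0289 gf 12.0 F [ 0.2 -0.  -0.5]
wz 0.0
shift 0.12 30.3 -0.1
```

```bash
python3 -m jog '0 0 0 .02 4.33 0 .25;0 0 0 .02 4.33 0 .25;0 0 0 .02 4.33 0 .25;0 0 0 .02 4.33 0 .25;0 0 0 .02 4.33 0 .25;0 0 0 .02 4.33 0 .25;0 0 0 .02 4.33 0 .25;0 0 0 0 0 0 .25;0 0 0 0 0 0 .25;0 0 0 0 0 0 .25;0 0 0 0 0 0 .25'; python3 go.py -3 .552 -.292 .187 .552 -.292 .052
```

```text
time_s: 13.12
ee_pos: [0.5529, -0.2911, 0.1862]
ee_rot: [1.0, -0.025, -0.0, -0.0]
ft_force: [-0.4, -0.7, -0.0]
finger_gap: 0.0286
gripper_force: 12.0
t 13.12 p [ 0.5529 -0.2911  0.1862] yaw -2.91 tilt [-0.0003  0.0003] gap 0.0286 gf 12.0 F [-0.4 -0.7 -0. ]
wz 0.002
shift -0.08 0.09 -0.08
shift 0.0 -0.0 13.5
```

```bash
python3 -m jog '0 0 0 -.08 .08 4 .25;0 0 0 0 0 4 .25;0 0 0 0 0 3 .25;0 0 0 0 0 1.5 .25;0 0 0 0 0 .6 .25;0 0 0 0 0 .3 .25;0 0 0 0 0 0 .25;0 0 0 0 0 0 .25'; python3 go.py -3 .552 -.292 .0505
```

```text
time_s: 14.12
ee_pos: [0.5524, -0.2934, 0.0533]
ee_rot: [1.0, -0.026, 0.001, 0.001]
ft_force: [0.8, -0.2, -0.8]
finger_gap: 0.0287
gripper_force: 12.0
t 14.12 p [ 0.5524 -0.2934  0.0533] yaw -2.99 tilt [ 0.0013 -0.0011] gap 0.0287 gf 12.0 F [ 0.8 -0.2 -0.8]
wz 0.0
shift -0.05 -0.14 0.28
```

```bash
python3 -m jog '0 0 0 0 0 .15 .25;0 0 0 0 0 .1 .25;0 0 0 0 0 0 .25'; python3 -m jog '0 0 0 0 0 0 .4;0 0 0 0 0 0 .55;0 0 0 0 0 0 .55;0 0 0 0 0 -3 .55;0 0 0 0 0 -5 .6;0 0 0 0 0 -5 .66;0 0 0 0 0 0 .66';  python3 go.py 17.2 .697 -.01 .185 .697 -.01 .047
```

```text
time_s: 14.5
ee_pos: [0.5523, -0.2931, 0.0504]
ee_rot: [1.0, -0.026, 0.0, 0.0]
ft_force: [-0.0, 1.9, 2.5]
finger_gap: 0.0283
gripper_force: 12.0
time_s: 15.38
ee_pos: [0.5544, -0.2949, 0.1854]
ee_rot: [1.0, -0.026, 0.004, 0.003]
ft_force: [1.2, 0.1, 0.4]
finger_gap: 0.0606
gripper_force: 0.0
t 15.38 p [ 0.5544 -0.2949  0.1854] yaw -2.98 tilt [ 0.0079 -0.0064] gap 0.0606 gf 0.0 F [1.2 0.1 0.4]
wz -0.352
shift 22.04 -23.0 0.04
shift 0.0 0.0 13.8
```

```bash
python3 -m jog '0 0 -.176 0 0 0 .66;0 0 -.176 0 0 0 .66;0 0 0 2.75 -2.87 0 .66;0 0 0 2.75 -2.87 0 .66;0 0 0 2.75 -2.87 0 .66;0 0 0 2.75 -2.87 0 .66;0 0 0 2.75 -2.87 0 .66;0 0 0 2.75 -2.87 0 .66;0 0 0 2.75 -2.87 0 .66;0 0 0 2.75 -2.87 0 .66;0 0 0 0 0 0 .66;0 0 0 0 0 0 .66;0 0 0 0 0 0 .66;0 0 0 0 0 0 .66';  python3 go.py 17.2 .697 -.01 .047;python3 -c "
from h import *
a=eyes.read_camera('top')[225:320,410:490];b=eyes.read_camera('scene')[150:270,120:280]
cv2.imwrite('pics/c4.png',np.hstack([cv2.resize(a,(384,456)),cv2.resize(b,(416,312))[:,:,:].copy() if 0 else cv2.copyMakeBorder(cv2.resize(b,(416,312)),0,144,0,0,0)]))"
```

```text
time_s: 17.12
ee_pos: [0.694, -0.0097, 0.1798]
ee_rot: [0.989, 0.149, -0.0, 0.0]
ft_force: [1.1, 0.4, 0.8]
finger_gap: 0.0606
gripper_force: 0.0
t 17.12 p [ 0.694  -0.0097  0.1798] yaw 17.1 tilt [-0.0002 -0.0001] gap 0.0606 gf 0.0 F [1.1 0.4 0.8]
wz -0.002
shift 0.27 0.12 13.28
```

View pics/c4.png

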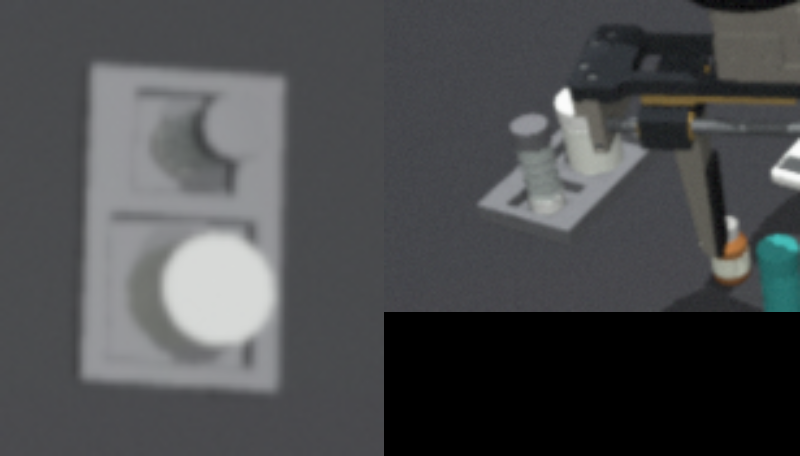

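The top crop shows the jar at (218,290) and the tube at (232,135), with their feet inside the pockets, so the short tray is done. Next I'll pick the far tube.

```bash
python3 -m jog '0 0 0 .25 .1 4 .66;0 0 0 0 0 4 .66;0 0 0 0 0 3 .66;0 0 0 0 0 1.8 .66;0 0 0 0 0 .3 .66;0 0 0 0 0 0 .66;0 0 0 0 0 0 .66'; python3 go.py 17.2 .697 -.01 .047
```

```text
time_s: 18.1
ee_pos: [0.6982, -0.0091, 0.0507]
ee_rot: [0.989, 0.149, 0.001, 0.0]
ft_force: [-0.1, 0.2, -0.0]
finger_gap: 0.0604
gripper_force: 0.0
t 18.1 p [ 0.6982 -0.0091  0.0507] yaw 17.18 tilt [ 0.0029 -0.0006] gap 0.0604 gf 0.0 F [-0.1  0.2 -0. ]
wz -0.0
shift -0.14 0.05 0.37
```

```bash
python3 -m jog '0 0 0 0 0 .3 .66;0 0 0 0 0 0 .25;0 0 0 0 0 0 .25;0 0 0 0 0 0 .25;0 0 0 0 0 0 .25;0 0 0 0 0 0 .25;0 0 0 0 0 0 .25' 12; python3 -m jog '0 0 0 0 0 -2 .25;0 0 0 0 0 -4 .25;0 0 0 0 0 -4 .25;0 0 0 0 0 -4 .25;0 0 0 0 0 0 .25;0 0 0 0 0 0 .25'; python3 go.py 17.2 .4235 .2955 .187
```

```text
time_s: 18.98
ee_pos: [0.697, -0.0089, 0.0458]
ee_rot: [0.989, 0.149, 0.0, 0.0]
ft_force: [-0.5, -0.6, 0.2]
finger_gap: 0.0287
gripper_force: 12.0
time_s: 19.73
ee_pos: [0.6966, -0.0088, 0.1855]
ee_rot: [0.989, 0.149, -0.0, -0.0]
ft_force: [-0.2, -0.1, -0.8]
finger_gap: 0.0285
gripper_force: 12.0
t 19.73 p [ 0.6966 -0.0088  0.1855] yaw 17.18 tilt [-0.0006  0.0001] gap 0.0285 gf 12.0 F [-0.2 -0.1 -0.8]
wz -0.0
shift -17.09 -37.14 -0.15
```

```bash
python3 -m jog '0 0 0 -1.71 -3.71 0 .25;0 0 0 -1.71 -3.71 0 .25;0 0 0 -1.71 -3.71 0 .25;0 0 0 -1.71 -3.71 0 .25;0 0 0 -1.71 -3.71 0 .25;0 0 0 -1.71 -3.71 0 .25;0 0 0 -1.71 -3.71 0 .25;0 0 0 -1.71 -3.71 0 .25;0 0 0 -1.71 -3.71 0 .25;0 0 0 -1.71 -3.71 0 .25;0 0 0 0 0 0 .25;0 0 0 0 0 0 .25;0 0 0 0 0 0 .25;0 0 0 0 0 0 .25'; python3 go.py 17.2 .4235 .2955 .187 .4235 .2955 .0525
```

```text
time_s: 21.48
ee_pos: [0.4246, 0.2944, 0.1856]
ee_rot: [0.989, 0.149, -0.0, 0.0]
ft_force: [-0.6, -0.2, -0.9]
finger_gap: 0.0285
gripper_force: 12.0
t 21.48 p [0.4246 0.2944 0.1856] yaw 17.1 tilt [-0.0002 -0.0002] gap 0.0285 gf 12.0 F [-0.6 -0.2 -0.9]
wz -0.002
shift -0.07 -0.13 -0.14
shift 0.0 0.0 13.45
```

```bash
python3 -m jog '0 0 0 -.07 -.12 4 .25;0 0 0 0 0 4 .25;0 0 0 0 0 3 .25;0 0 0 0 0 1.5 .25;0 0 0 0 0 .6 .25;0 0 0 0 0 .2 .25;0 0 0 0 0 0 .25;0 0 0 0 0 0 .25'; python3 go.py 17.2 .4235 .2955 .0505
```

```text
time_s: 22.48
ee_pos: [0.4236, 0.2963, 0.0536]
ee_rot: [0.989, 0.149, 0.001, -0.0]
ft_force: [0.0, 0.1, -0.8]
finger_gap: 0.0289
gripper_force: 12.0
t 22.48 p [0.4236 0.2963 0.0536] yaw 17.18 tilt [0.0015 0.0006] gap 0.0289 gf 12.0 F [ 0.   0.1 -0.8]
wz -0.0
shift -0.04 0.07 0.31
```

```bash
python3 -m jog '0 0 0 0 0 .2 .25;0 0 0 0 0 .1 .25;0 0 0 0 0 0 .25'; python3 -m jog '0 0 0 0 0 0 .4;0 0 0 0 0 0 .55;0 0 0 0 0 0 .55;0 0 0 0 0 -3 .55;0 0 0 0 0 -5 .8;0 0 0 0 0 -5 .95;0 0 0 0 0 0 .95;0 0 0 0 0 0 .95';  python3 go.py 32 .686 .12 .185 .686 .12 .047
```

```text
time_s: 22.85
ee_pos: [0.423, 0.2961, 0.0498]
ee_rot: [0.989, 0.149, 0.0, -0.0]
ft_force: [0.3, 0.8, -1.4]
finger_gap: 0.0286
gripper_force: 12.0
time_s: 23.85
ee_pos: [0.4225, 0.2959, 0.1791]
ee_rot: [0.989, 0.149, -0.001, 0.0]
ft_force: [-0.5, -1.6, -0.1]
finger_gap: 0.087
gripper_force: 0.0
t 23.85 p [0.4225 0.2959 0.1791] yaw 17.18 tilt [-0.001  -0.0004] gap 0.087 gf 0.0 F [-0.5 -1.6 -0.1]
wz -0.259
shift 13.02 28.88 -0.59
shift 0.0 0.0 13.8
```

```bash
python3 -m jog '0 0 -.13 0 0 0 .95;0 0 -.129 0 0 0 .95;0 0 0 1.63 3.61 -.07 .95;0 0 0 1.63 3.61 -.07 .95;0 0 0 1.63 3.61 -.07 .95;0 0 0 1.63 3.61 -.07 .95;0 0 0 1.63 3.61 -.07 .95;0 0 0 1.63 3.61 -.07 .95;0 0 0 1.63 3.61 -.07 .95;0 0 0 1.63 3.61 -.07 .95;0 0 0 0 0 0 .95;0 0 0 0 0 0 .95;0 0 0 0 0 0 .95;0 0 0 0 0 0 .95';  python3 go.py 32 .686 .12 .185 .686 .12 .047
```

```text
time_s: 25.6
ee_pos: [0.686, 0.1211, 0.1854]
ee_rot: [0.961, 0.276, -0.0, -0.0]
ft_force: [1.5, -0.2, -0.8]
finger_gap: 0.0873
gripper_force: 0.0
t 25.6 p [0.686  0.1211 0.1854] yaw 32.08 tilt [-0.0003  0.0001] gap 0.0873 gf 0.0 F [ 1.5 -0.2 -0.8]
wz 0.001
shift -0.06 0.1 0.04
shift 0.0 0.0 13.8
```

```bash
python3 -m jog '0 0 0 -.05 .1 4 .95;0 0 0 0 0 4 .95;0 0 0 0 0 3.5 .95;0 0 0 0 0 2 .95;0 0 0 0 0 .4 .95;0 0 0 0 0 0 .95;0 0 0 0 0 0 .5;0 0 0 0 0 0 .5;0 0 0 0 0 0 .5;0 0 0 0 0 0 .5;0 0 0 0 0 0 .5;0 0 0 0 0 0 .5' 15; python3 go.py 32 .686 .12 .185 .686 .12 .047
```

```text
time_s: 27.1
ee_pos: [0.687, 0.1192, 0.0468]
ee_rot: [0.961, 0.276, 0.0, 0.0]
ft_force: [-0.8, -0.2, 3.1]
finger_gap: 0.0556
gripper_force: 15.0
t 27.1 p [0.687  0.1192 0.0468] yaw 32.02 tilt [0.0005 0.    ] gap 0.0556 gf 15.0 F [-0.8 -0.2  3.1]
wz 0.0
shift -0.05 -0.12 -13.82
shift 0.0 0.0 13.8
```

```bash
python3 -m jog '0 0 0 0 0 -2 .5;0 0 0 0 0 -4 .5;0 0 0 0 0 -4 .5;0 0 0 0 0 -4 .5;0 0 0 0 0 0 .5;0 0 0 0 0 0 .5;0 0 .13 0 0 0 .5;0 0 .129 0 0 0 .5;0 0 0 0 0 0 .5;0 0 0 0 0 0 .5'; python3 go.py 17.2 .483 .314 .187
```

```text
time_s: 28.35
ee_pos: [0.6862, 0.1192, 0.1851]
ee_rot: [0.989, 0.15, -0.001, -0.0]
ft_force: [-0.1, 0.1, -0.8]
finger_gap: 0.056
gripper_force: 15.0
t 28.35 p [0.6862 0.1192 0.1851] yaw 17.3 tilt [-0.0022  0.    ] gap 0.056 gf 15.0 F [-0.1  0.1 -0.8]
wz 0.002
shift -13.65 -24.62 -0.19
```

```bash
python3 -m jog '0 0 0 -1.95 -3.52 -.02 .5;0 0 0 -1.95 -3.52 -.02 .5;0 0 0 -1.95 -3.52 -.02 .5;0 0 0 -1.95 -3.52 -.02 .5;0 0 0 -1.95 -3.52 -.02 .5;0 0 0 -1.95 -3.52 -.02 .5;0 0 0 -1.95 -3.52 -.02 .5;0 0 0 0 0 0 .5;0 0 0 0 0 0 .5;0 0 0 0 0 0 .5;0 0 0 0 0 0 .5'; python3 go.py 17.2 .483 .314 .187 .483 .314 .0525;python3 -c "
from h import *
cv2.imwrite('pics/c5.png',cv2.resize(eyes.read_camera('scene')[130:340,380:560],None,fx=2.8,fy=2.8))"
```

```text
time_s: 29.72
ee_pos: [0.4843, 0.3136, 0.1877]
ee_rot: [0.989, 0.149, 0.0, 0.0]
ft_force: [-0.6, 0.4, -0.6]
finger_gap: 0.0562
gripper_force: 15.0
t 29.73 p [0.4843 0.3136 0.1877] yaw 17.12 tilt [ 0.     -0.0001] gap 0.0562 gf 15.0 F [-0.6  0.4 -0.6]
wz -0.001
shift -0.11 -0.07 0.07
shift 0.0 0.0 13.45
```

View pics/c5.png

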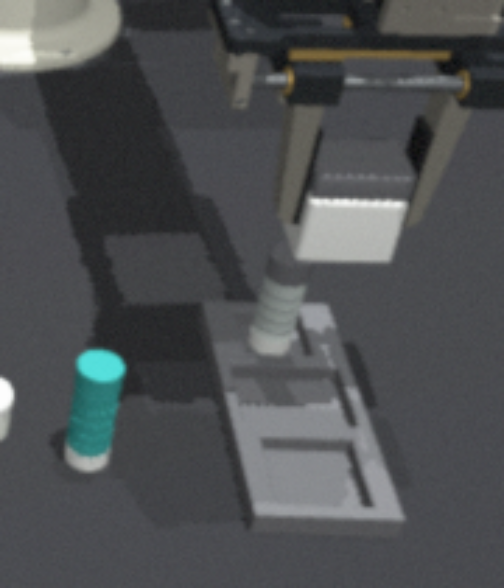

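The box is held square over its pocket (crop px 350,230) and the tube stands upright in the smallest pocket (275,320). I'll lower the box.

```bash
python3 -m jog '0 0 0 -.11 -.06 4 .5;0 0 0 0 0 4 .5;0 0 0 0 0 3 .5;0 0 0 0 0 1.5 .5;0 0 0 0 0 .6 .5;0 0 0 0 0 .4 .5;0 0 0 0 0 0 .5;0 0 0 0 0 0 .5'; python3 go.py 17.2 .483 .314 .0505
```

```text
time_s: 30.78
ee_pos: [0.483, 0.3148, 0.0537]
ee_rot: [0.989, 0.149, 0.001, -0.0]
ft_force: [0.0, 0.3, -0.7]
finger_gap: 0.0558
gripper_force: 15.0
t 30.77 p [0.483  0.3148 0.0537] yaw 17.18 tilt [0.0015 0.0006] gap 0.0558 gf 15.0 F [ 0.   0.3 -0.7]
wz -0.0
shift -0.02 0.08 0.32
```

```bash
python3 -m jog '0 0 0 0 0 .2 .5;0 0 0 0 0 .1 .5;0 0 0 0 0 0 .5'; python3 -m jog '0 0 0 0 0 0 .7;0 0 0 0 0 0 .8;0 0 0 0 0 0 .8;0 0 0 0 0 -3 .8;0 0 0 0 0 -5 .8;0 0 0 0 0 -5 .75;0 0 0 0 0 0 .75;0 0 0 0 0 0 .75';  python3 go.py 17.2 .44 .007 .185 .44 .007 .042
```

```text
time_s: 31.15
ee_pos: [0.4828, 0.3148, 0.0508]
ee_rot: [0.989, 0.149, 0.0, -0.0]
ft_force: [-1.5, -0.8, 5.6]
finger_gap: 0.0562
gripper_force: 15.0
time_s: 32.15
ee_pos: [0.4819, 0.3144, 0.179]
ee_rot: [0.989, 0.149, -0.001, 0.0]
ft_force: [-0.3, -0.2, -0.9]
finger_gap: 0.069
gripper_force: 0.0
t 32.15 p [0.4819 0.3144 0.179 ] yaw 17.18 tilt [-0.0011 -0.0004] gap 0.069 gf 0.0 F [-0.3 -0.2 -0.9]
wz -0.0
shift -13.09 28.12 -0.6
shift 0.0 0.0 14.3
```

```bash
python3 -m jog '0 0 0 -1.63 3.51 -.05 .75;0 0 0 -1.63 3.51 -.05 .75;0 0 0 -1.63 3.51 -.05 .75;0 0 0 -1.63 3.51 -.05 .75;0 0 0 -1.63 3.51 -.05 .75;0 0 0 -1.63 3.51 -.05 .75;0 0 0 -1.63 3.51 -.05 .75;0 0 0 -1.63 3.51 -.05 .75;0 0 0 0 0 0 .75;0 0 0 0 0 0 .75;0 0 0 0 0 0 .75;0 0 0 0 0 0 .75';  python3 go.py 17.2 .44 .007 .185 .44 .007 .042
```

```text
time_s: 33.65
ee_pos: [0.4407, 0.0086, 0.1836]
ee_rot: [0.989, 0.15, -0.0, -0.0]
ft_force: [0.1, 0.3, 0.3]
finger_gap: 0.0688
gripper_force: 0.0
t 33.65 p [0.4407 0.0086 0.1836] yaw 17.26 tilt [-0.0005  0.0002] gap 0.0688 gf 0.0 F [0.1 0.3 0.3]
wz 0.001
shift -0.11 0.13 -0.14
shift 0.0 0.0 14.3
```

```bash
python3 -m jog '0 0 0 -.1 .13 4 .75;0 0 0 0 0 4 .75;0 0 0 0 0 3.5 .75;0 0 0 0 0 2.2 .75;0 0 0 0 0 .4 .75;0 0 0 0 0 0 .75;0 0 0 0 0 0 .36;0 0 0 0 0 0 .36;0 0 0 0 0 0 .36;0 0 0 0 0 0 .36;0 0 0 0 0 0 .36;0 0 0 0 0 0 .36' 16; python3 go.py 17.2 .44 .007 .042
```

```text
time_s: 35.15
ee_pos: [0.4405, 0.0061, 0.0432]
ee_rot: [0.989, 0.149, 0.0, 0.0]
ft_force: [-1.7, 0.7, 5.8]
finger_gap: 0.0394
gripper_force: 16.0
t 35.15 p [0.4405 0.0061 0.0432] yaw 17.18 tilt [ 0.0006 -0.0002] gap 0.0394 gf 16.0 F [-1.7  0.7  5.8]
wz -0.0
shift -0.02 -0.1 0.12
```

```bash
python3 -m jog '0 0 0 0 0 -2 .36;0 0 0 0 0 -4 .36;0 0 0 0 0 -4 .36;0 0 0 0 0 -4 .36;0 0 0 0 0 0 .36;0 0 0 0 0 0 .36'; python3 go.py 17.2 .5485 .3345 .187
```

```text
time_s: 35.9
ee_pos: [0.4392, 0.0064, 0.1813]
ee_rot: [0.989, 0.149, -0.001, -0.0]
ft_force: [-0.1, 0.2, -1.2]
finger_gap: 0.0399
gripper_force: 16.0
t 35.9 p [0.4392 0.0064 0.1813] yaw 17.17 tilt [-0.0024  0.0006] gap 0.0399 gf 16.0 F [-0.1  0.2 -1.2]
wz -0.0
shift 20.14 -28.11 -0.57
```

```bash
python3 -m jog '0 0 0 2.24 -3.12 -.06 .36;0 0 0 2.24 -3.12 -.06 .36;0 0 0 2.24 -3.12 -.06 .36;0 0 0 2.24 -3.12 -.06 .36;0 0 0 2.24 -3.12 -.06 .36;0 0 0 2.24 -3.12 -.06 .36;0 0 0 2.24 -3.12 -.06 .36;0 0 0 2.24 -3.12 -.06 .36;0 0 0 2.24 -3.12 -.06 .36;0 0 0 0 0 0 .36;0 0 0 0 0 0 .36;0 0 0 0 0 0 .36;0 0 0 0 0 0 .36'; python3 go.py 17.2 .5485 .3345 .187 .5485 .3345 .0495
```

```text
time_s: 37.52
ee_pos: [0.5497, 0.3332, 0.1881]
ee_rot: [0.989, 0.149, -0.0, 0.0]
ft_force: [0.7, -0.1, -1.4]
finger_gap: 0.0395
gripper_force: 16.0
t 37.52 p [0.5497 0.3332 0.1881] yaw 17.12 tilt [-0.0003 -0.0002] gap 0.0395 gf 16.0 F [ 0.7 -0.1 -1.4]
wz -0.001
shift -0.08 -0.16 0.11
shift 0.0 0.0 13.75
```

```bash
python3 -m jog '0 0 0 -.08 -.12 4 .36;0 0 0 0 0 4 .36;0 0 0 0 0 3 .36;0 0 0 0 0 1.8 .36;0 0 0 0 0 .6 .36;0 0 0 0 0 .4 .36;0 0 0 0 0 0 .36;0 0 0 0 0 0 .36'; python3 go.py 17.2 .5485 .3345 .0475
```

```text
time_s: 38.52
ee_pos: [0.5494, 0.3352, 0.0512]
ee_rot: [0.989, 0.149, 0.001, -0.0]
ft_force: [-0.2, -0.2, -0.5]
finger_gap: 0.0397
gripper_force: 16.0
t 38.52 p [0.5494 0.3352 0.0512] yaw 17.18 tilt [0.0016 0.0006] gap 0.0397 gf 16.0 F [-0.2 -0.2 -0.5]
wz -0.0
shift -0.11 0.04 0.37
```

Next I'll lower the last few millimetres, release, rise and move clear so the cameras can see everything.

```bash
python3 -m jog '0 0 0 0 0 .2 .36;0 0 0 0 0 .15 .36;0 0 0 0 0 0 .36'; python3 -m jog '0 0 0 0 0 0 .5;0 0 0 0 0 0 .68;0 0 0 0 0 0 .68;0 0 0 0 0 -3 .68;0 0 0 0 0 -5 .68;0 0 0 0 0 -5 .68;0 0 0 -5 0 -1 .68;0 0 0 -5 0 0 .68;0 0 0 -5 0 0 .68;0 0 0 -5 2 0 .68;0 0 0 0 4 0 .68;0 0 0 0 4 0 .68;0 0 0 0 4 0 .68;0 0 0 0 4 0 .68;0 0 0 0 4 0 .68;0 0 0 0 4 0 .68;0 0 0 0 0 0 .68'
python3 - <<'E'
from h import *
th=np.linspace(0,2*np.pi,60); L=np.array([.4889,.3159]);S=np.array([.5139,-.2899])
def w(o,a,x):a=np.radians(a);return o+x*np.array([np.cos(a),np.sin(a)])
C=[(w(L,17.2,-.0685),.0145,.084),(w(L,17.2,.0625),.0125,.082),(w(S,-3,-.0285),.024,.066),(w(S,-3,.0385),.0145,.084)]
box=[]
for sx,sy in((1,1),(1,-1),(-1,-1),(-1,1)):
    a=np.radians(17.2);c=w(L,17.2,-.006)+np.array([np.cos(a)*.02*sx-np.sin(a)*.028*sy,np.sin(a)*.02*sx+np.cos(a)*.028*sy]);box.append([*c,.066])
for n,(x,y,W,H,s) in {'top':(120,160,360,185,2.2),'scene':(150,180,380,150,2.1)}.items():
    im=cv2.resize(eyes.read_camera(n)[y:y+H,x:x+W],None,fx=s,fy=s,interpolation=cv2.INTER_CUBIC)
    f=lambda P:((pix(n,P)-[x,y]+.5)*s).astype(int)
    for c,r,z in C: cv2.polylines(im,[f(np.c_[c[0]+r*np.cos(th),c[1]+r*np.sin(th),0*th+z])],True,(0,255,0),1)
    cv2.polylines(im,[f(box)],True,(0,255,0),1); cv2.imwrite(f'pics/f_{n}.png',im)
E
python3 go.py 17.2
```

```text
time_s: 38.9
ee_pos: [0.5489, 0.3351, 0.0473]
ee_rot: [0.989, 0.149, 0.0, -0.0]
ft_force: [-2.4, -0.9, 3.3]
finger_gap: 0.0397
gripper_force: 16.0
time_s: 41.02
ee_pos: [0.435, 0.0256, 0.1869]
ee_rot: [0.989, 0.147, 0.0, 0.0]
ft_force: [0.1, -0.2, -0.6]
finger_gap: 0.0622
gripper_force: 0.0
t 41.12 p [0.4343 0.0276 0.1866] yaw 17.13 tilt [-0.0003  0.0005] gap 0.0628 gf 0.0 F [-0.2  0.2  0.1]
wz -0.001
```

View pics/f_top.png

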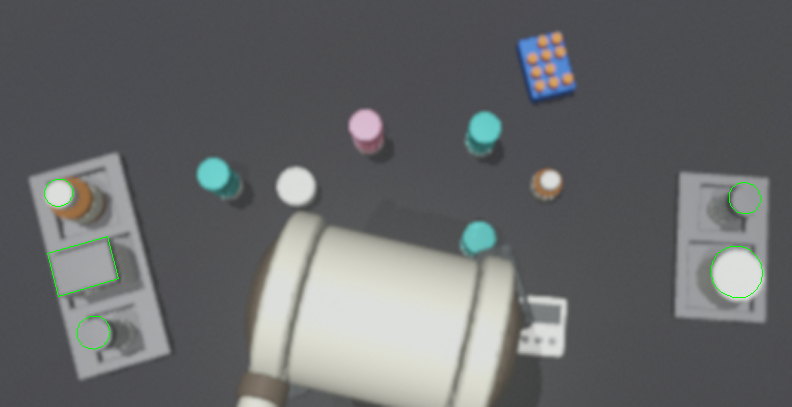

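View pics/f_scene.png

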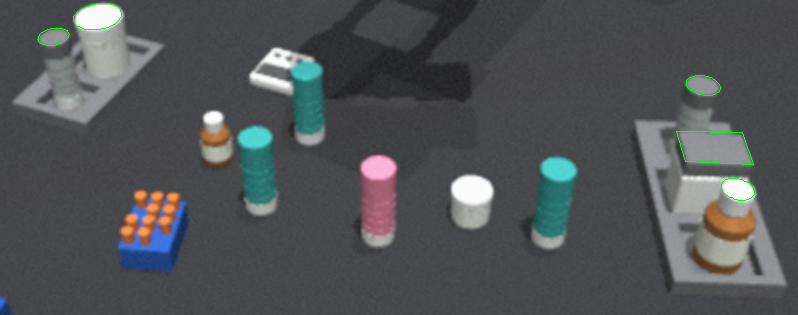

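Both views show all five tops inside the predicted outlines, and the small bottle and small jar undisturbed. The robot is clear of everything.

```bash
python3 -c "
from rig import workorder; print(workorder.close_job())"
```

```text
the job is handed in; nothing more can be done
None
```

I packed both kits and handed the job in at about 41 s of the 134 s allowed. In the final pictures all five items stand in their own pockets, and the small bottle and small jar look undisturbed; no verdict came back.

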